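# Collect the closed specimens into the carrier

## Task

The procedure is over: collect the closed specimens from the table into the specimen carrier for the lab, the lidded pot standing in the insert with the large round well, one capped tube standing in each of the two smaller wells, and the shut slide mailer lying flat, lid up, in the rectangular recess. Keep every specimen upright and set it down rather than dropping it, and leave the empty containers without lids (open pot, open tube, open mailer) standing where they are.

Things in the scene. Friction and masses are not known exactly. Their poses are not given: they have to be found in the camera images.
- pot: closed specimen pot to be collected: squat round frosted-plastic pot with a white ribbed screw lid, standing upright on the table. 58 mm tall; body 46 mm wide at the foot, 50 mm under the lid; lid 53 mm wide (55 over its ribs), from 44 to 58 mm height. About 90 g. Origin at the centre of its underside, z up.
- tube_a: closed specimen tube to be collected (one of two alike): slim upright flat-bottomed frosted-plastic tube with a white ribbed screw cap, standing on the table. 75 mm tall; body 27 mm in diameter, cap 30 mm (32 over its ribs) from 57 to 75 mm height. About 45 g. Origin at the centre of its underside, z up.
- tube_b: the other closed specimen tube to be collected, the same as tube_a. Origin at the centre of its underside, z up.
- mailer: closed microscope-slide mailer to be collected: flat plastic box lying on the table with its white lid shut (flat unbroken top, small latch tab on one end). 84 mm long (its x axis), 32 mm wide (y), 22 mm high. About 60 g. Origin at the centre of its underside, z up.
- open_pot: empty pot without a lid, to be left where it is: like the specimen pot but open and hollow from above. 50 mm wide at the rim, 50 mm tall. Origin at the centre of its underside.
- open_tube: empty tube without a cap, to be left where it is: like the specimen tubes but open and hollow from above. 27 mm in diameter, 66 mm tall. Origin at the centre of its underside.
- open_mailer: empty slide mailer without a lid, to be left where it is: open box with slide slots inside. 84 mm long (x), 32 mm wide (y), 18 mm high. Origin at the centre of its underside.
- pot_insert: carrier insert with one large round well, for the pot. The carrier is a low grey tray (352 x 104 mm, rim 10 mm) holding three white inserts in a row along y, in any order. This block: 94 mm (x) by 112 mm (y), 22 mm high, underside 4 mm above the table; well 76 mm in diameter in its middle, floor 4 mm above the underside, walls 18 mm. Origin: centre of its underside. Fixed.
- tube_insert: insert of the carrier with two round wells side by side, one for each tube. Block 94 mm (x) by 112 mm (y, along the row), 22 mm high, underside 4 mm above the table; wells 46 mm in diameter, centred 26.5 mm either side of the middle along y, floor 4 mm above the insert's underside, walls 18 mm high. Origin at the centre of its underside, z up. Fixed.
- slide_insert: insert of the carrier with one shallow rectangular recess, for the mailer. Block 94 mm (x) by 112 mm (y, along the row), 14 mm high, underside 4 mm above the table; recess 80 mm (x) by 102 mm (y), so the 84 mm mailer lies with its length along y; floor 4 mm above the insert's underside, walls 10 mm high. Origin at the centre of its underside, z up. Fixed.
Things that resemble listed ones, but are neither listed nor needed, are in the scene too. What is shaped like the tube_b but pink, purple or red is not meant.

How it is judged:
At the end, for the whole second after the job is handed in: Pot upright in the round well, one tube upright in each small well, mailer flat and lid up in the recess: each on its well's floor within the walls, tilt under 0.12 rad, at rest; the three open empties within 20 mm of where they stood (x of pot in the frame of pot_insert between -0.017 and 0.017 m and y of pot in the frame of pot_insert between -0.017 and 0.017 m and z of pot in the frame of pot_insert between 0.001 and 0.009 m and angle between each of pot, tube_a, tube_b, mailer's own z axis and vertical below 0.12 rad and linear speed of each of pot, tube_a, tube_b, mailer below 0.02 m/s and angular speed of each of pot, tube_a, tube_b, mailer below 0.3 rad/s and ((x of tube_a in the frame of tube_insert between -0.012 and 0.012 m and y of tube_a in the frame of tube_insert between 0.014 and 0.039 m and z of tube_a in the frame of tube_insert between 0.001 and 0.009 m and x of tube_b in the frame of tube_insert between -0.012 and 0.012 m and y of tube_b in the frame of tube_insert between -0.039 and -0.014 m and z of tube_b in the frame of tube_insert between 0.001 and 0.009 m) or (x of tube_b in the frame of tube_insert between -0.012 and 0.012 m and y of tube_b in the frame of tube_insert between 0.014 and 0.039 m and z of tube_b in the frame of tube_insert between 0.001 and 0.009 m and x of tube_a in the frame of tube_insert between -0.012 and 0.012 m and y of tube_a in the frame of tube_insert between -0.039 and -0.014 m and z of tube_a in the frame of tube_insert between 0.001 and 0.009 m)) and x of mailer in the frame of slide_insert between -0.035 and 0.035 m and y of mailer in the frame of slide_insert between -0.035 and 0.035 m and z of mailer in the frame of slide_insert between 0.001 and 0.009 m and distance of each of open_pot, open_tube, open_mailer from where it was at the start of the episode below 0.02 m); the robot touches nothing.
It fails at once if an open, empty container was moved from its place (20 mm) or tipped over (distance of any of open_pot, open_tube, open_mailer from where it was at the start of the episode above 0.02 m or angle between any of open_pot, open_tube, open_mailer's own z axis and vertical above 0.4 rad).
It fails at once if a specimen was tipped over (0.7 rad) (angle between any of pot, tube_a, tube_b, mailer's own z axis and vertical above 0.7 rad).
It fails at once if a specimen was dropped into its insert (over 0.6 m/s less than 30 mm above it) ((horizontal distance between pot and pot_insert below 0.05 m and z of pot in the frame of pot_insert below 0.03 m and linear speed of pot above 0.6 m/s) or (horizontal distance between tube_a and tube_insert below 0.05 m and z of tube_a in the frame of tube_insert below 0.03 m and linear speed of tube_a above 0.6 m/s) or (horizontal distance between tube_b and tube_insert below 0.05 m and z of tube_b in the frame of tube_insert below 0.03 m and linear speed of tube_b above 0.6 m/s) or (horizontal distance between mailer and slide_insert below 0.05 m and z of mailer in the frame of slide_insert below 0.03 m and linear speed of mailer above 0.6 m/s)).
It also fails if it takes over 96 s, if anything falls off the work surface, if the arm or the gripper's body presses on something with over 40 N, if the wrist force passes 120 N, or if a joint passes its speed limit or range.

## Robot

A 6-joint arm with a two-finger parallel gripper is mounted at the origin on the work surface. World frame = base frame: x ahead of the robot, y to its left, z up, the work surface at z = 0. Lengths are in m, angles in rad, forces in N, time in s.
With the tool pointing down it reaches from about 0.375 to 0.9 m from the base axis. Payload 3.1 kg.
Tool frame: the origin (TCP) lies on the centre line of the jaws, within the pads' length; the fingertips stand 22 mm ahead of it and the grasp point (between the pads) lies 3 mm ahead of it; z points along the fingers, y is the line along which they close (so a half turn about z gives the same grasp; the last joint's range is limited). The gripper opens to 85 mm and grips with 20 to 120 N. Pads are 22 mm wide; open, the fingers measure 114 mm over their backs; the gripper's body (76 mm by 85 mm) begins 54 mm behind the grasp point. The pads swing forward as they close: fully open they stand 13 mm farther back than shut.
Start: joints at [-1.361, 0.527, 1.433, -0, 1.181, -0.178], TCP at [0.237, -0.578, 0.227] pointing down, gripper open.
Joint ranges: [-3.08, 3.08], [-0.75, 2.2], [0.22, 2.44], [-1.43, 4.57], [0, 2.65], [-2.85, 2.85]. Speed limits (rad/s): [2.79, 2.79, 3.14, 3.14, 3.14, 3.14].

## Interface

Orientations are given as a unit quaternion [x, y, z, w].
In Python, from station import sense, eyes, job gives the robot as it stands.
- The arm moves only by the tool advance, called after ">>>" in YAML: its name, and indented under it one key for each argument. Schema: {"type":"object","properties":{"moves":{"type":"object","properties":{"steps":{"type":"array","items":{"type":"array","items":{"type":"number"},"minItems":5,"maxItems":5},"minItems":1,"maxItems":20}},"additionalProperties":false,"required":["steps"]},"grip_force":{"type":"number"},"only":{"type":"string"},"quiet":{"type":"boolean"},"lines":{"type":"string"}},"required":["moves"],"additionalProperties":false}. moves is an object whose key "steps" holds a list of rows, 1 to 20 of them, each of 5 numbers: dx, dy, dz in units of 25 mm, then a turn about the tool's z in rad, then the opening from 0.0 (shut) to 1.0 (fully open); each row is the pose to reach, as a shift and turn from the pose commanded when the call began, along the tool's axes at that moment; what a row does not reach only later rows make up. A row lasts 1/10 s, in which the tool goes at most 0.05 m and 0.15 rad, less where a joint would pass 70% of its speed; a pose out of reach is approached as far as the arm can. The fingers move at their own pace and stop on an object; grip_force is the grip in N (left out, the last holds). Time passes only in rows, so rows that do not move let the fingers close. The tool returns the time, the measured TCP pose, the force, the opening and the grip force at its end. only (a regular expression) keeps the lines of the reply that match it, lines (a string "A,B") keeps lines A to B, and quiet returns only ok. Input that does not fit is refused with a message, and nothing moves.
- sense(): the state, without advancing time (a new reading comes with each control period).
- eyes.snapshot(name): name is "scene" or "top" or "wrist"; returns a dict with "pixels" (384x512x3 uint8, red, green, blue), "range_z" (384x512 float32, m along the optical axis (not along the pixel's ray), 0 where there is no reading), "fov_y" (degrees; the focal length in pixels is half the picture's height over the tangent of half this angle, whatever the lens; pixels are square), "cx", "cy" (the principal point, pixels), "k1" (the pictures are not rectified: a ray, as slopes to the right and down, at radius r is drawn at 1 + k1 r^2 times it, then the intrinsics apply), "R" (3x3) and "t" (3): a world point X has camera coordinates R X + t; the wrist camera has in their place "hand_eye" (4x4, takes a point from camera to tool coordinates, whose origin is the TCP and whose axes are the flange's). Camera axes: x right, y down, z forward; pixel columns grow to the right and rows downward; lengths in m; the calibration is good to about 2 mm. A picture is of the moment at which its call begins: read the wrist's pose just before it.
- job.sign_off(): hands the job in; it is judged then, once.
The state is a dict: "t": time; "q": joint angles; "qd": joint speeds; "tau": joint torques, N m; "tcp_pos": TCP position; "tool_rot": TCP orientation; "force": force on the tool from outside, world axes, zero at the start; "ft_torque": the same for the moment, N m; "finger_gap": opening from 0.0 (shut) to 1.0 (fully open); "gripper_force": force on a finger pad.
Only numpy, scipy, OpenCV 4.12 (cv2) and the standard library are available. Lean on these libraries where they do the work, as an engineer would, in place of code of your own. Each camera call takes 0.05 s, during which the arm holds its last target. There are 200 camera calls.

## Working session

There is one attempt and no reset: what is moved stays moved. The work goes in short steps, Python scripts to look and compute and a tool call to move; the robot and the scene stay as the last step left them, time stands still between calls to the robot, and variables do not carry over. Pictures are saved under pics/ and viewed, at most 17 in all, crops included, and the job is handed in when it is done.

```bash
mkdir -p pics; cat > h.py <<'E'
import numpy as np, cv2, pickle
from station import sense, eyes, job
from scipy.spatial.transform import Rotation as Ro
def snap(n):
    s=sense(); d=eyes.snapshot(n); d['tcp']=np.array(s['tcp_pos']); d['rot']=np.array(s['tool_rot'])
    if 'R' not in d or n=='wrist':
        T=np.eye(4); T[:3,:3]=Ro.from_quat(d['rot']).as_matrix() if d['rot'].size==4 else d['rot'].reshape(3,3); T[:3,3]=d['tcp']
        M=np.linalg.inv(T@np.array(d['hand_eye'])); d['R'],d['t']=M[:3,:3],M[:3,3]
    d['R']=np.array(d['R']);d['t']=np.array(d['t'])
    d['f']=192/np.tan(np.radians(d['fov_y'])/2); return d
def save(d,k): pickle.dump(d,open(k+'.pkl','wb'))
def load(k): return pickle.load(open(k+'.pkl','rb'))
def K(d): return np.array([[d['f'],0,d['cx']],[0,d['f'],d['cy']],[0,0,1.]]),np.array([d['k1'],0,0,0,0.])
def rays(d,uv):
    k,D=K(d); return cv2.undistortPoints(np.array(uv,float).reshape(-1,1,2),k,D).reshape(-1,2)
def world(d,uv,z=None):   # z None: by range; else intersect plane z
    uv=np.array(uv,float).reshape(-1,2); n=rays(d,uv); r=np.c_[n,np.ones(len(n))]
    o=-d['R'].T@d['t']; w=r@d['R']
    if z is None: s=np.array([d['range_z'][int(round(v)),int(round(u))] for u,v in uv])
    else: s=(z-o[2])/w[:,2]
    return o+w*s[:,None]
def cloud(d):
    v,u=np.mgrid[:384,:512]; return world(d,np.c_[u.ravel(),v.ravel()]).reshape(384,512,3)
def proj(d,X):
    k,D=K(d); return cv2.projectPoints(np.array(X,float).reshape(-1,1,3),cv2.Rodrigues(d['R'])[0],d['t'],k,D)[0].reshape(-1,2)
def tri(views): # [(d,uv),...]
    A=np.zeros((3,3));b=np.zeros(3)
    for d,uv in views:
        w=np.r_[rays(d,uv)[0],1]@d['R']; w/=np.linalg.norm(w); P=np.eye(3)-np.outer(w,w); A+=P;b+=P@(-d['R'].T@d['t'])
    return np.linalg.solve(A,b)
def png(d,n,box=None):
    im=d['pixels'][:,:,::-1]; s=1.5
    if box: x0,y0,x1,y1=box; im=im[y0:y1,x0:x1]; s=min(800/(x1-x0),600/(y1-y0))
    cv2.imwrite('pics/'+n+'.png',cv2.resize(im,None,fx=s,fy=s,interpolation=cv2.INTER_CUBIC))
E
python3 - <<'E'
from h import *
for n in('top','scene','wrist'):
    d=snap(n); save(d,n+'0'); png(d,n+'0'); print(n,d['f'],d['k1'],-d['R'].T@d['t'], d['R'][2])
s=sense();print(s['tool_rot'],s['t'])
E
```

```text
top 424.5618197159995 -0.10368150061086112 [0.42204414 0.00768486 1.01543452] [ 0.10186762  0.03663192 -0.99412328]
scene 380.39585285824523 -0.10626608180854676 [ 0.85351551 -0.35617276  0.68792254] [-0.39538831  0.46454854 -0.79237791]
wrist 293.9114349938306 -0.043631684678984206 [ 0.30352213 -0.54935131  0.37348321] [-0.26418756 -0.10496898 -0.95874212]
[ 9.81165729e-01  1.93165930e-01 -2.22781534e-06 -8.57978493e-04] 0.15
```

View pics/top0.png

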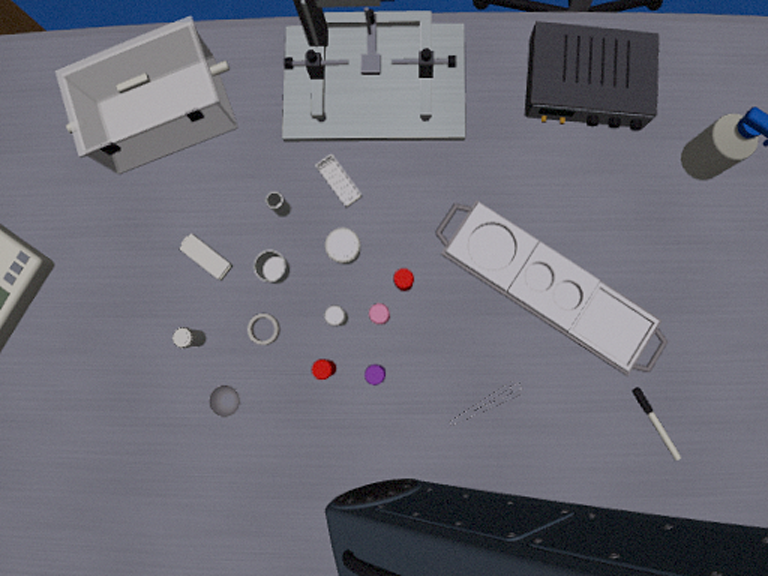

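View pics/scene0.png

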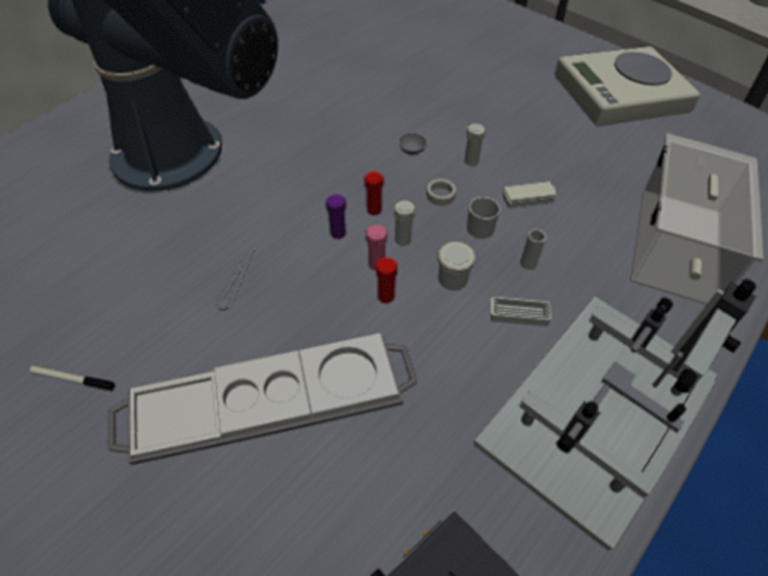

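The top picture shows these, with scene pixels second:
- **Pot:** lidded pot at (342,245), scene (456,257). The open one is at (270,266).
- **Tubes:** white-capped at (335,316) and (182,338), scene (404,209) and (475,130). The open tube is at (276,201). The red, pink and purple ones are decoys.
- **Mailer:** shut one at (205,256), slotted open one at (338,180).
- **Carrier:** running from (490,245), the round well, to (615,330), the recess.

I'll confirm with enlarged crops.

```bash
python3 - <<'E'
from h import *
t=load('top0');s=load('scene0')
png(t,'topc',(110,95,290,230)); png(t,'topcar',(280,125,450,255)); png(s,'scenec',(210,75,390,215)); 
c=cloud(t)
for n,u,v in [('pot',342,245),('tA',335,316),('tB',182,338),('mail',205,256),('openpot rim',255,266),('opent',276,201),('openm',338,180),('ring',250,329),('car',530,255),('table',400,500),('cup',224,400)]:
    print(n,c[int(v/1.5),int(u/1.5)].round(4))
E
```

```text
pot [0.58   0.1197 0.0611]
tA [0.4717 0.1284 0.0789]
tB [0.4389 0.3604 0.0784]
mail [0.572  0.3472 0.0238]
openpot rim [0.5509 0.2571 0.0476]
opent [0.6585 0.2314 0.0228]
openm [0.6963 0.1343 0.0044]
ring [0.4541 0.2722 0.0203]
car [ 0.5698 -0.1748  0.0018]
table [0.2644 0.0269 0.3392]
cup [0.3418 0.317  0.0033]
```

View pics/topc.png

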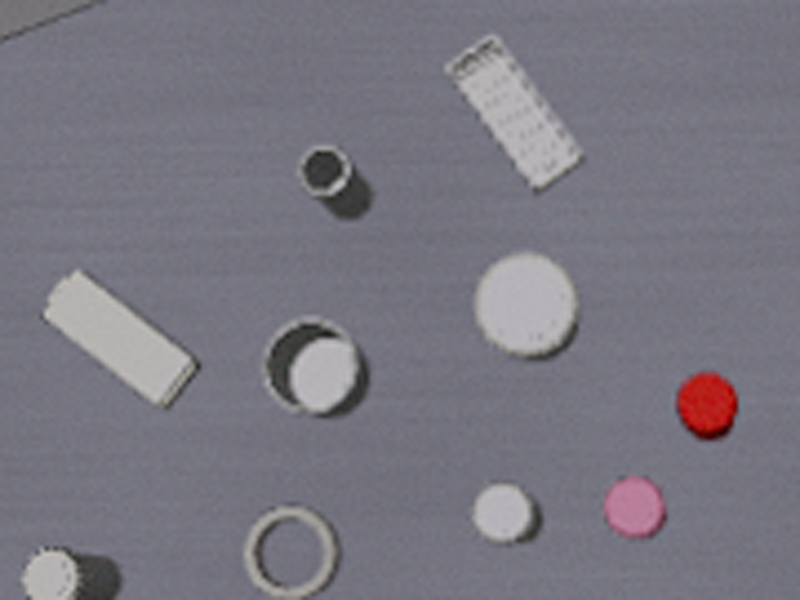

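View pics/topcar.png

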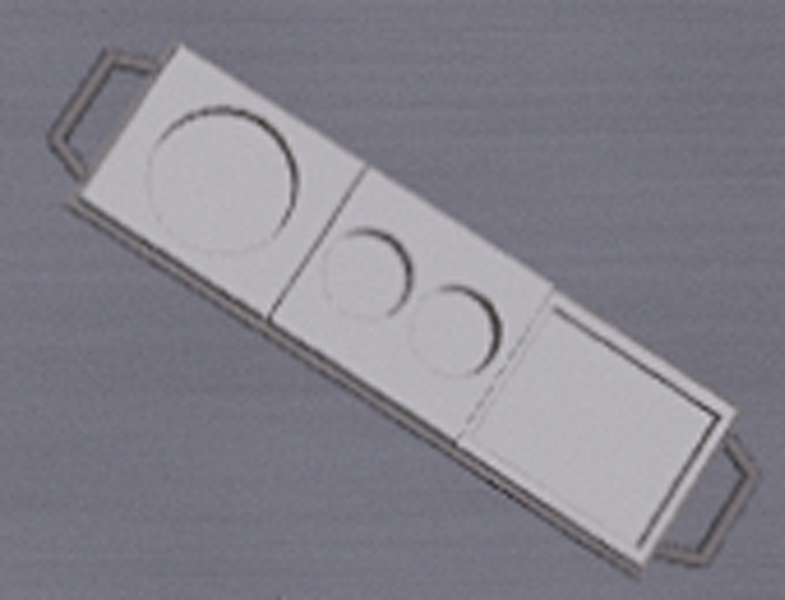

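View pics/scenec.png

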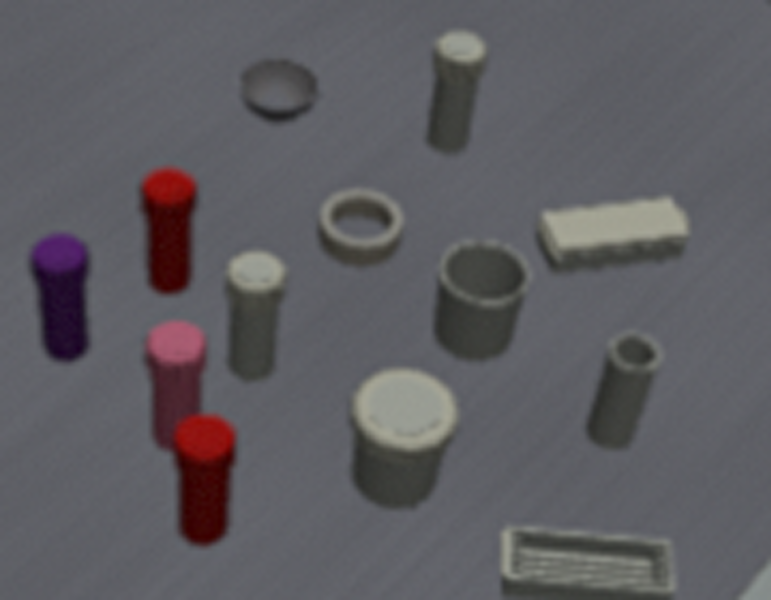

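The crops confirm it: two white-capped tubes, one lidded pot and one flat-topped mailer. The others are hollow, slotted or coloured. Next I'll work out positions from both views.

```bash
cat > m.py <<'E'
from h import *
t=load('top0');s=load('scene0')
tc=lambda x,y:((x+.5)/4.4444-.5+110,(y+.5)/4.4444-.5+95)
cc=lambda x,y:((x+.5)/4.615-.5+280,(y+.5)/4.615-.5+125)
sc=lambda x,y:((x+.5)/4.286-.5+210,(y+.5)/4.286-.5+75)
s0=lambda x,y:((x+.5)/1.5-.5,(y+.5)/1.5-.5)
P=lambda n,a,b:print(n,tri([(t,a),(s,b)]).round(4))
P('pot',tc(526,304),sc(404,410));P('tA',tc(503,512),sc(257,271));P('tB',tc(50,577),sc(461,47))
P('well',cc(222,181),s0(347,374));P('tw1',cc(367,275),s0(282,386));P('tw2',cc(455,331),s0(240,396))
P('mail',tc(120,338),sc(616,224))
for n,p,z in [('pot',tc(526,304),.058),('tA',tc(503,512),.075),('tB',tc(50,577),.075),('opot',tc(311,365),.05),('otube',tc(325,171),.066),('ring',tc(291,552),.012),('pink',tc(635,507),.075),('red',tc(708,402),.075),
 ('m1',tc(75,272),.022),('m2',tc(197,362),.022),('m3',tc(163,403),.022),('m4',tc(45,313),.022),
 ('om1',tc(495,36),.018),('om2',tc(583,156),.018),('om3',tc(538,189),.018),('om4',tc(445,70),.018),
 ('pw',cc(222,181),.026),('tw1',cc(367,275),.026),('tw2',cc(455,331),.026),('c1',cc(180,42),.026),('c2',cc(77,192),.026),('c3',cc(735,412),.018),('c4',cc(642,560),.018)]:
    print(n,world(t,p,z)[0][:2].round(4))
c=cloud(t)
for b in [('pot',.05,.065,.55,.62,.08,.16),('tA',.065,.085,.44,.5,.1,.155),('tB',.065,.085,.4,.48,.32,.4),('mail',.014,.03,.52,.63,.3,.4),('omail',.012,.03,.63,.75,.09,.18)]:
    n,z0,z1,a0,a1,b0,b1=b; m=(c[...,2]>z0)&(c[...,2]<z1)&(c[...,0]>a0)&(c[...,0]<a1)&(c[...,1]>b0)&(c[...,1]<b1)
    p=c[m]; r=cv2.minAreaRect(p[:,:2].astype(np.float32)*1000); print(n,len(p),p.mean(0).round(4),r)
E
python3 m.py; python3 - <<'E'
from station import sense; print(sense()['q'])
E
```

```text
pot [0.5803 0.1199 0.0561]
tA [0.4723 0.1291 0.0762]
tB [0.4397 0.3612 0.0758]
well [ 0.5817 -0.1128  0.0203]
tw1 [ 0.5327 -0.1842  0.0249]
tw2 [ 0.5034 -0.2293  0.0238]
mail [0.5712 0.3467 0.0223]
pot [0.5805 0.1201]
tA [0.4724 0.1293]
tB [0.4402 0.362 ]
opot [0.551  0.2339]
otube [0.6505 0.2246]
ring [0.4548 0.2522]
pink [0.4745 0.0631]
red [0.5269 0.0263]
m1 [0.6075 0.3728]
m2 [0.557  0.3031]
m3 [0.5349 0.3214]
m4 [0.585 0.389]
om1 [0.7361 0.1428]
om2 [0.668  0.0942]
om3 [0.6501 0.1186]
om4 [0.7174 0.1701]
pw [ 0.5814 -0.1114]
tw1 [ 0.5326 -0.1839]
tw2 [ 0.5038 -0.2279]
c1 [ 0.654  -0.0915]
c2 [ 0.5764 -0.0375]
c3 [ 0.4616 -0.3731]
c4 [ 0.3872 -0.3222]
pot 426 [0.5809 0.1205 0.0588] ((580.6680908203125, 121.58447265625), (51.84989547729492, 53.53009033203125), 0.40168529748916626)
tA 156 [0.473  0.1299 0.0755] ((473.20947265625, 130.17576599121094), (29.652833938598633, 29.108842849731445), 89.42617797851562)
tB 162 [0.4397 0.36   0.0752] ((438.8471374511719, 360.8911437988281), (30.653820037841797, 30.69000816345215), 55.080379486083984)
mail 461 [0.5706 0.3475 0.0223] ((571.1026000976562, 349.119140625), (89.71249389648438, 32.65642547607422), 52.110260009765625)
omail 124 [0.6921 0.1314 0.0176] ((692.847900390625, 132.77047729492188), (87.73233032226562, 32.10450744628906), 35.542137145996094)
[-1.36048596e+00  5.28279142e-01  1.43359973e+00  2.47160363e-05
  1.18142959e+00 -1.78474842e-01]
```

```bash
cat > d.py <<'E'
import sys; from h import *
def delta(x,y,z,psi):
    s=sense(); R=Ro.from_quat(s['tool_rot']).as_matrix(); p0=np.arctan2(R[1,0],R[0,0])
    d=R.T@(np.array([x,y,z])-s['tcp_pos']); print('delta',d.round(4),'turn',round(-(psi-p0),4),'dist',np.linalg.norm(d).round(3),'tcp',np.round(s['tcp_pos'],4),'psi',round(p0,3),'tiltz',R[:,2].round(3),'F',np.round(s['force'],1),'gap',round(s['finger_gap'],3),'gf',round(s['gripper_force'],1),'t',round(s['t'],2))
if __name__=='__main__': delta(*map(float,sys.argv[1:5]))
E
python3 d.py .5807 .1203 .17 .978
```

```text
delta [ 0.5828 -0.5156  0.057 ] turn -0.5892 dist 0.78 tcp [ 0.2368 -0.5778  0.2259] psi 0.389 tiltz [-0.     0.002 -1.   ] F [-0.4 -0.4 -0.1] gap 1.0 gf 0.0 t 0.15
```

Units first: shifts go in units of 25 mm. So 0.583 m is 23.32, -0.516 m is -20.64.

>>> advance:
  moves: {"steps":[[23.32, -20.64, 2.28, -0.589, 0.85], [23.32, -20.64, 2.28, -0.589, 0.85], [23.32, -20.64, 2.28, -0.589, 0.85], [23.32, -20.64, 2.28, -0.589, 0.85], [23.32, -20.64, 2.28, -0.589, 0.85], [23.32, -20.64, 2.28, -0.589, 0.85], [23.32, -20.64, 2.28, -0.589, 0.85], [23.32, -20.64, 2.28, -0.589, 0.85], [23.32, -20.64, 2.28, -0.589, 0.85], [23.32, -20.64, 2.28, -0.589, 0.85], [23.32, -20.64, 2.28, -0.589, 0.85], [23.32, -20.64, 2.28, -0.589, 0.85], [23.32, -20.64, 2.28, -0.589, 0.85], [23.32, -20.64, 2.28, -0.589, 0.85], [23.32, -20.64, 2.28, -0.589, 0.85], [23.32, -20.64, 2.28, -0.589, 0.85], [23.32, -20.64, 2.28, -0.589, 0.85], [23.32, -20.64, 2.28, -0.589, 0.85], [23.32, -20.64, 2.28, -0.589, 0.85], [23.32, -20.64, 2.28, -0.589, 0.85]]}
  grip_force: 30

```text
t: 2.15
tcp_pos: [0.5803, 0.1188, 0.1698]
tool_rot: [0.883, 0.469, -0.0, -0.0]
force: [-0.5, -0.5, -0.2]
finger_gap: 0.852
gripper_force: 0.0
```

```bash
python3 d.py .5807 .1203 .055 .978
python3 - <<'E'
from h import *
d=snap('wrist');save(d,'w1');png(d,'w1');c=cloud(d)
print('finger/tool pts', proj(d,[.5807,.1203,.058]))
m=(c[...,2]>.05)&(c[...,2]<.066)&(abs(c[...,0]-.58)<.05)&(abs(c[...,1]-.12)<.05)
p=c[m];print(len(p),p.mean(0),cv2.minAreaRect(p[:,:2].astype(np.float32)*1000))
E
```

```text
delta [ 0.0015 -0.0005  0.1148] turn -0.0021 dist 0.115 tcp [0.5803 0.1188 0.1698] psi 0.976 tiltz [-0.001 -0.    -1.   ] F [-0.5 -0.5 -0.2] gap 0.852 gf 0.0 t 2.15
finger/tool pts [[255.44055776 186.11950735]]
2596 [0.58146771 0.12220671 0.05847315] ((580.8004150390625, 120.97184753417969), (53.9980583190918, 53.85595703125), 79.0304946899414)
```

View pics/w1.png

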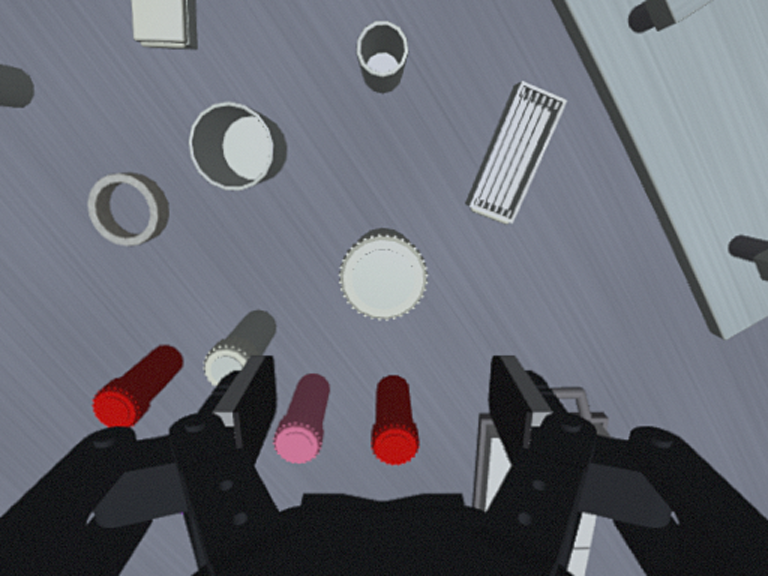

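The wrist view shows the lid at (383,277), centred on the jaw line (column 382), with the jaws clear on both sides. Descending.

To row units: 0.002 m is 0.08, 0.115 m is 4.6.

>>> advance:
  moves: {"steps":[[0.08, 0, 1.6, 0, 0.85], [0.08, 0, 3.2, 0, 0.85], [0.08, 0, 4.2, 0, 0.85], [0.08, 0, 4.6, 0, 0.85], [0.08, 0, 4.6, 0, 0.85], [0.08, 0, 4.6, 0, 0], [0.08, 0, 4.6, 0, 0], [0.08, 0, 4.6, 0, 0], [0.08, 0, 4.6, 0, 0], [0.08, 0, 4.6, 0, 0], [0.08, 0, 4.6, 0, 0], [0.08, 0, 4.6, 0, 0]]}
  grip_force: 30

```text
t: 3.4
tcp_pos: [0.5819, 0.1219, 0.0548]
tool_rot: [0.883, 0.47, 0.0, 0.0]
force: [-0.9, 0.6, 0.3]
finger_gap: 0.004
gripper_force: 0.0
```

```bash
python3 d.py .5815 -.1125 .16 .978
python3 - <<'E'
from h import *
d=snap('wrist');save(d,'w2');png(d,'w2')
E
```

```text
delta [-0.1946  0.1306 -0.1052] turn -0.0001 dist 0.257 tcp [0.5819 0.1219 0.0548] psi 0.978 tiltz [ 0.  0. -1.] F [-0.9  0.6  0.3] gap 0.004 gf 0.0 t 3.4
```

View pics/w2.png

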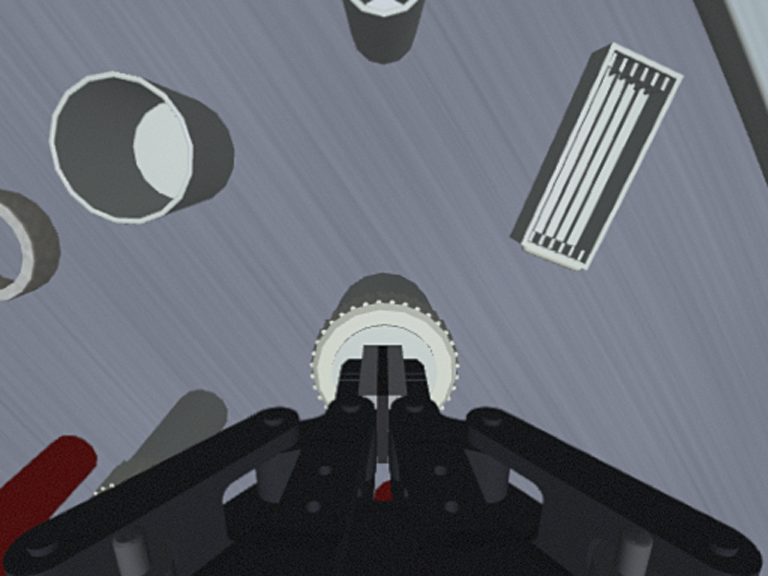

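The fingers shut without gripping and appear above or beside the lid. I'll check finger and lid positions by depth.

```bash
python3 - <<'E'
from h import *
d=load('w2');c=cloud(d)
np.set_printoptions(suppress=True,precision=4)
for n,u,v in [('tipL',372,350),('tipR',394,350),('padmid',372,380),('padback',372,430),('lid front',383,315),('lidL',325,370),('lidR',442,370),('mid lid',383,335)]:
    print(n,c[int(v/1.5),int(u/1.5)],'tool',d and (Ro.from_quat(d['rot']).as_matrix().T@(c[int(v/1.5),int(u/1.5)]-d['tcp'])))
print('proj tcp',proj(d,d['tcp'])*1.5,'lid',proj(d,[.5808,.121,.058])*1.5)
d=load('w1');c=cloud(d)
for u,v in [(262,362),(505,362),(240,420),(525,420),(245,358),(520,358)]:
    print(Ro.from_quat(d['rot']).as_matrix().T@(c[int(v/1.5),int(u/1.5)]-d['tcp']))
m=(c[...,2]>.05)&(c[...,2]<.066)&(abs(c[...,0]-.58)<.05)&(abs(c[...,1]-.12)<.05);print(d['hand_eye'])
E
```

```text
tipL [0.5849 0.1341 0.0679] tool [ 0.0118 -0.0044 -0.0131]
tipR [0.5907 0.1302 0.068 ] tool [ 0.0118  0.0026 -0.0132]
padmid [0.5849 0.1333 0.0873] tool [ 0.0111 -0.0039 -0.0326]
padback [0.5845 0.1319 0.1098] tool [ 0.0098 -0.0034 -0.055 ]
lid front [0.5925 0.1392 0.0577] tool [ 0.0202 -0.0009 -0.0029]
lidL [0.5639 0.1343 0.0593] tool [ 0.0002 -0.0219 -0.0045]
lidR [0.5985 0.1099 0.0576] tool [-0.0007  0.0204 -0.0028]
mid lid [0.5884 0.133  0.0575] tool [ 0.0128 -0.0009 -0.0027]
proj tcp [[384.8828 363.9218]] lid [[383.6794 371.3262]]
[ 0.0115 -0.0392 -0.0218]
[ 0.012   0.0371 -0.0226]
[ 0.0086 -0.0375 -0.0497]
[ 0.01    0.0349 -0.0518]
[-0.0429 -0.0846  0.0953]
[-0.0775  0.1067  0.168 ]
[[-0.     -0.9588 -0.2839  0.0732]
 [ 1.      0.0003 -0.001  -0.0009]
 [ 0.001  -0.2839  0.9588 -0.1476]
 [ 0.      0.      0.      1.    ]]
```

By depth the real fingertips stand about 12 mm behind the TCP when shut, and about 22 mm behind when open, so they closed above the lid. Nothing was touched (force ~0). I'll reopen, go 34 mm lower and watch the force.

To row units: 0.012 m is 0.48, -0.001 m is -0.04.

>>> advance:
  moves: {"steps":[[-0.04, 0, 0, 0, 0.85], [-0.04, 0, 0, 0, 0.85], [-0.04, 0, 0, 0, 0.85], [-0.04, 0, 0, 0, 0.85], [-0.04, 0, 0, 0, 0.85], [-0.04, 0, 0, 0, 0.85], [-0.04, 0, 0.48, 0, 0.85], [-0.04, 0, 0.96, 0, 0.85], [-0.04, 0, 1.36, 0, 0.85], [-0.04, 0, 1.36, 0, 0.85]]}
  grip_force: 30

```text
t: 4.45
tcp_pos: [0.5797, 0.1209, 0.0183]
tool_rot: [0.883, 0.47, -0.002, -0.001]
force: [0.5, 0.1, 0.1]
finger_gap: 0.854
gripper_force: 0.0
```

```bash
python3 d.py .5808 .121 .021 .978
```

```text
delta [ 0.0007  0.0009 -0.0027] turn -0.0003 dist 0.003 tcp [0.5797 0.1209 0.0183] psi 0.978 tiltz [-0.005 -0.    -1.   ] F [0.5 0.1 0.1] gap 0.854 gf 0.0 t 4.45
```

>>> advance:
  moves: {"steps":[[0, 0, 0, 0, 0], [0, 0, 0, 0, 0], [0, 0, 0, 0, 0], [0, 0, 0, 0, 0], [0, 0, 0, 0, 0], [0, 0, 0, 0, 0]]}

```text
t: 5.05
tcp_pos: [0.5814, 0.121, 0.0208]
tool_rot: [0.883, 0.47, 0.0, 0.0]
force: [-0.6, 0.3, -0.6]
finger_gap: 0.608
gripper_force: 31.4
```

```bash
python3 - <<'E'
from h import *
d=snap('wrist');save(d,'w3');png(d,'w3')
E
```

```text
(no output)
```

View pics/w3.png

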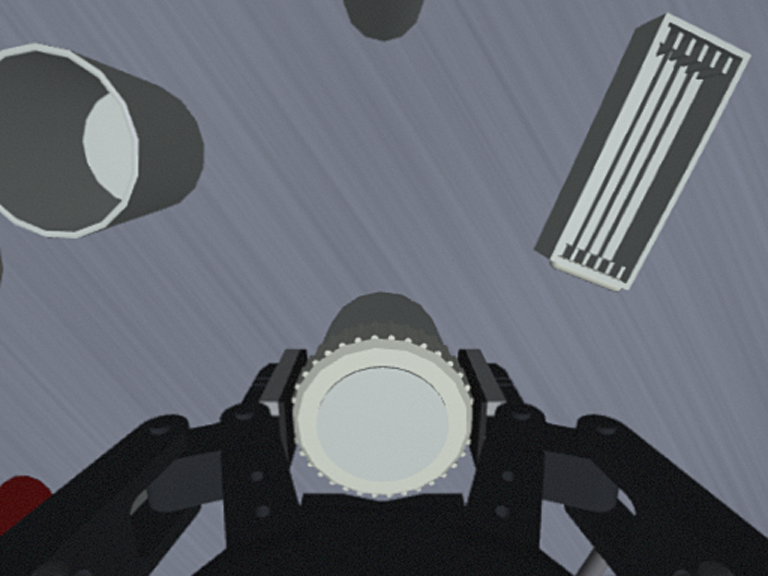

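The lid is held: gap 52 mm, grip 31 N, centred between the pads at (383,415). Lift and carry it over the round well.

To row units: -0.195 m is -7.8, 0.131 m is 5.24.

>>> advance:
  moves: {"steps":[[0, 0, -0.8, 0, 0], [0, 0, -2.4, 0, 0], [0, 0, -4, 0, 0], [-0.8, 0.52, -4.4, 0, 0], [-2, 1.36, -4.4, 0, 0], [-3.6, 2.4, -4.4, 0, 0], [-5.2, 3.48, -4.4, 0, 0], [-6.4, 4.28, -4.4, 0, 0], [-7.2, 4.84, -4.4, 0, 0], [-7.68, 5.16, -4.4, 0, 0], [-7.8, 5.24, -4.4, 0, 0], [-7.8, 5.24, -4.4, 0, 0]]}
  grip_force: 30

```text
t: 6.3
tcp_pos: [0.5808, -0.1135, 0.1306]
tool_rot: [0.883, 0.469, -0.0, -0.0]
force: [0.4, 0.1, -1.1]
finger_gap: 0.606
gripper_force: 31.8
```

```bash
python3 d.py .581 -.1125 .0288 .978
python3 - <<'E'
from h import *
d=snap('wrist');save(d,'w4');c=cloud(d)
# well edge check: pixels by height: floor ~.008
d2=snap('top');save(d2,'top1');png(d2,'top1',(240,110,460,260))
E
```

```text
delta [ 0.0009 -0.0003  0.1018] turn -0.0006 dist 0.102 tcp [ 0.5808 -0.1135  0.1306] psi 0.977 tiltz [-0.     0.001 -1.   ] F [ 0.4  0.1 -1.1] gap 0.606 gf 31.8 t 6.3
```

View pics/top1.png

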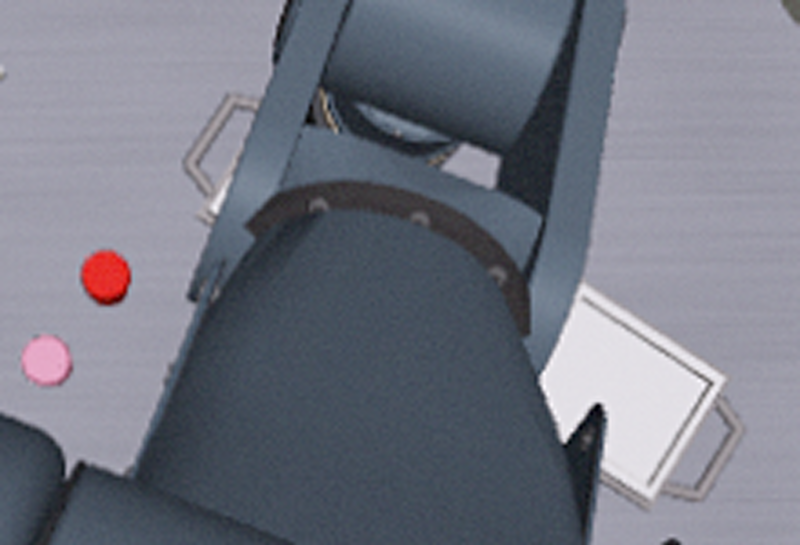

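The arm hides the well from the top camera at (400,300), but the two-view position is well within tolerance. Lowering.

To row units: 0.102 m is 4.08, 0.101 m is 4.04.

>>> advance:
  moves: {"steps":[[0.04, 0, 1.2, 0, 0], [0.04, 0, 2.4, 0, 0], [0.04, 0, 3.2, 0, 0], [0.04, 0, 3.6, 0, 0], [0.04, 0, 3.84, 0, 0], [0.04, 0, 3.96, 0, 0], [0.04, 0, 4.04, 0, 0], [0.04, 0, 4.08, 0, 0], [0.04, 0, 4.08, 0, 0]]}
  grip_force: 30

```text
t: 7.3
tcp_pos: [0.582, -0.1133, 0.0293]
tool_rot: [0.883, 0.47, 0.0, 0.0]
force: [0.4, -0.2, -1.0]
finger_gap: 0.61
gripper_force: 31.8
```

```bash
python3 d.py .581 -.1125 .0288 .978
```

```text
delta [ 0.0001 -0.0012  0.0005] turn -0.0002 dist 0.001 tcp [ 0.582  -0.1133  0.0293] psi 0.978 tiltz [ 0.001 -0.    -1.   ] F [ 0.4 -0.2 -1. ] gap 0.61 gf 31.8 t 7.3
```

>>> advance:
  moves: {"steps":[[0, 0, 0, 0, 0.75], [0, 0, 0, 0, 0.75], [0, 0, 0, 0, 0.75], [0, 0, 0, 0, 0.75], [0, 0, -0.4, 0, 0.75], [0, 0, -1.2, 0, 0.75], [0, 0, -2.8, 0, 0.75], [0, 0, -4.4, 0, 0.75]]}

```text
t: 8.1
tcp_pos: [0.581, -0.1129, 0.1398]
tool_rot: [0.883, 0.47, -0.001, -0.001]
force: [1.0, -0.1, 0.4]
finger_gap: 0.75
gripper_force: 0.0
```

```bash
python3 d.py .4727 .1295 .15 .978
python3 - <<'E'
from h import *
d=snap('wrist');save(d,'w5');png(d,'w5')
c=cloud(d)
m=(c[...,2]>.06)&(c[...,2]<.072)&(abs(c[...,0]-.58)<.05)&(abs(c[...,1]+.112)<.05)
p=c[m];print(len(p),p.mean(0),cv2.minAreaRect(p[:,:2].astype(np.float32)*1000))
E
```

```text
delta [ 0.1405 -0.2253 -0.0098] turn -0.0002 dist 0.266 tcp [ 0.581  -0.1129  0.1398] psi 0.978 tiltz [-0.002  0.001 -1.   ] F [ 1.  -0.1  0.4] gap 0.75 gf 0.0 t 8.1
3377 [ 0.58171084 -0.1116194   0.06653338] ((580.6827392578125, -112.65133666992188), (54.14994430541992, 53.99612808227539), 47.282962799072266)
```

View pics/w5.png

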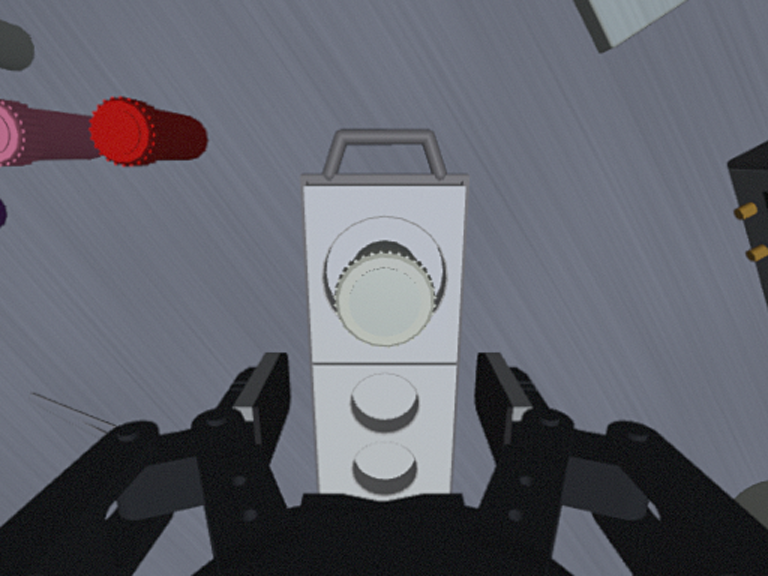

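The pot stands in its well: lid top at 66.5 mm, centre (.5807,-.1127). Next is the near white tube.

>>> advance:
  moves: {"steps":[[0.8, -1.2, -0.4, 0, 0.6], [1.72, -2.8, -0.4, 0, 0.6], [2.8, -4.48, -0.4, 0, 0.6], [3.84, -6.16, -0.4, 0, 0.6], [4.8, -7.72, -0.4, 0, 0.6], [5.36, -8.6, -0.4, 0, 0.6], [5.62, -9, -0.4, 0, 0.6], [5.62, -9, -0.4, 0, 0.6], [5.62, -9, -0.4, 0, 0.6]]}
  grip_force: 30

```text
t: 9.05
tcp_pos: [0.4747, 0.1285, 0.1491]
tool_rot: [0.883, 0.47, 0.001, 0.001]
force: [0.6, 0.1, -0.3]
finger_gap: 0.6
gripper_force: 0.0
```

```bash
python3 - <<'E'
from h import *
d=snap('wrist');save(d,'w6');png(d,'w6');c=cloud(d)
m=(c[...,2]>.065)&(c[...,2]<.085)&(abs(c[...,0]-.473)<.03)&(abs(c[...,1]-.13)<.03)
p=c[m];r=cv2.minAreaRect(p[:,:2].astype(np.float32)*1000);print(len(p),p.mean(0),r)
from d import delta; delta(r[0][0]/1000,r[0][1]/1000,.036,.978)
w=load('w5'); print(world(w,[(384/1.5,396/1.5),(385/1.5,462/1.5)],.026))
E
```

```text
1187 [0.47299499 0.13174096 0.0749538 ] ((472.05413818359375, 130.52195739746094), (31.339603424072266, 31.215373992919922), 17.848068237304688)
delta [ 0.0003 -0.0038  0.1129] turn -0.0013 dist 0.113 tcp [0.4749 0.1281 0.1489] psi 0.977 tiltz [ 0.002 -0.    -1.   ] F [-0.9  0.3 -1. ] gap 0.601 gf 0.0 t 9.1
[[ 0.53618687 -0.17935757  0.026     ]
 [ 0.50729806 -0.22362171  0.026     ]]
```

View pics/w6.png

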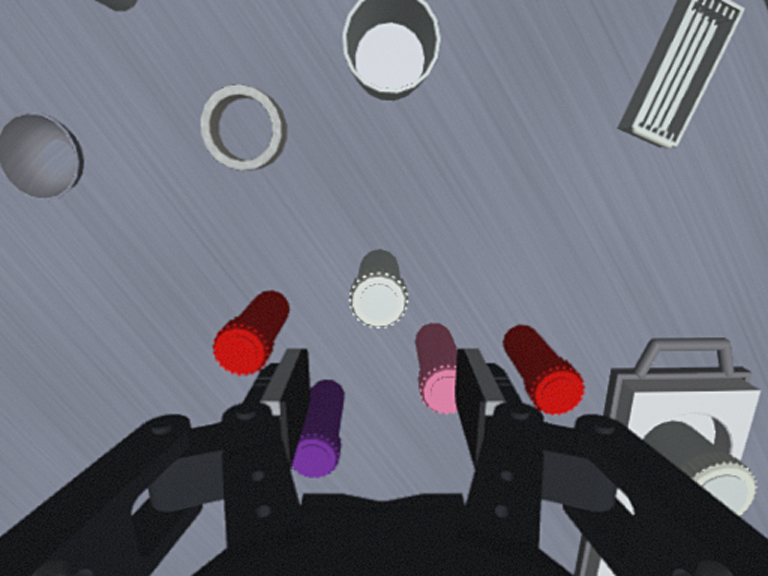

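The white cap is at (379,300), between the jaws; red (243,350), pink (445,390) and purple stay clear. Letting the arm settle, then descending.

To row units: 0.03 m is 1.2.

>>> advance:
  moves: {"steps":[[0, 0, 1.2, 0, 0.6], [0, 0, 1.2, 0, 0.6], [0, 0, 1.2, 0, 0.6]]}
  grip_force: 30

```text
t: 9.4
tcp_pos: [0.4737, 0.1281, 0.1184]
tool_rot: [0.883, 0.469, -0.001, -0.0]
force: [-0.5, -0.6, -0.4]
finger_gap: 0.602
gripper_force: 0.0
```

```bash
python3 d.py .4721 .1303 .036 .978
```

```text
delta [ 0.001  -0.0025  0.0824] turn -0.0021 dist 0.082 tcp [0.4737 0.1281 0.1184] psi 0.976 tiltz [-0.002 -0.    -1.   ] F [-0.5 -0.6 -0.4] gap 0.602 gf 0.0 t 9.4
```

To row units: 0.082 m is 3.28, 0.076 m is 3.04.

>>> advance:
  moves: {"steps":[[0.04, -0.1, 1.2, 0, 0.6], [0.04, -0.1, 2.4, 0, 0.6], [0.04, -0.1, 3.04, 0, 0.6], [0.04, -0.1, 3.28, 0, 0.6], [0.04, -0.1, 3.28, 0, 0.6], [0.04, -0.1, 3.28, 0, 0], [0.04, -0.1, 3.28, 0, 0], [0.04, -0.1, 3.28, 0, 0], [0.04, -0.1, 3.28, 0, 0], [0.04, -0.1, 3.28, 0, 0]]}
  grip_force: 30

```text
t: 10.4
tcp_pos: [0.4731, 0.1314, 0.0378]
tool_rot: [0.883, 0.47, 0.001, 0.001]
force: [0.9, -1.4, 6.5]
finger_gap: 0.332
gripper_force: 29.7
```

```bash
python3 d.py .5034 -.2279 .14 .978
```

```text
delta [-0.2809  0.2261 -0.1021] turn -0.0 dist 0.375 tcp [0.4731 0.1314 0.0378] psi 0.978 tiltz [ 0.003  0.    -1.   ] F [ 0.9 -1.4  6.5] gap 0.332 gf 29.7 t 10.4
```

To row units: -0.11 m is -4.4, -0.1 m is -4.

>>> advance:
  moves: {"steps":[[0, 0, -0.8, 0, 0], [0, 0, -2.4, 0, 0], [0, 0, -4, 0, 0], [-0.8, 0.64, -4.4, 0, 0], [-2, 1.6, -4.4, 0, 0], [-3.2, 2.56, -4.4, 0, 0], [-4.4, 3.56, -4.4, 0, 0], [-5.6, 4.52, -4.4, 0, 0], [-6.8, 5.48, -4.4, 0, 0], [-8, 6.44, -4.4, 0, 0], [-9.2, 7.4, -4.4, 0, 0], [-10.2, 8.2, -4.4, 0, 0], [-10.88, 8.76, -4.4, 0, 0], [-11.16, 9, -4.4, 0, 0], [-11.24, 9.04, -4.4, 0, 0], [-11.24, 9.04, -4.4, 0, 0], [-11.24, 9.04, -4.4, 0, 0]]}
  grip_force: 30

```text
t: 12.1
tcp_pos: [0.5019, -0.2263, 0.1466]
tool_rot: [0.883, 0.47, -0.0, -0.001]
force: [-0.3, -0.3, -0.6]
finger_gap: 0.334
gripper_force: 29.7
```

```bash
python3 - <<'E'
from h import *
from d import delta
delta(.5034,-.2279,.0465,.978)
d=snap('wrist');save(d,'w7');s=snap('scene');save(s,'s7')
png(s,'s7',(60,130,300,310))
E
```

```text
delta [-0.0005  0.0022  0.1001] turn 0.001 dist 0.1 tcp [ 0.5019 -0.2263  0.1466] psi 0.979 tiltz [-0.001  0.001 -1.   ] F [-0.3 -0.3 -0.6] gap 0.334 gf 29.7 t 12.1
```

View pics/s7.png

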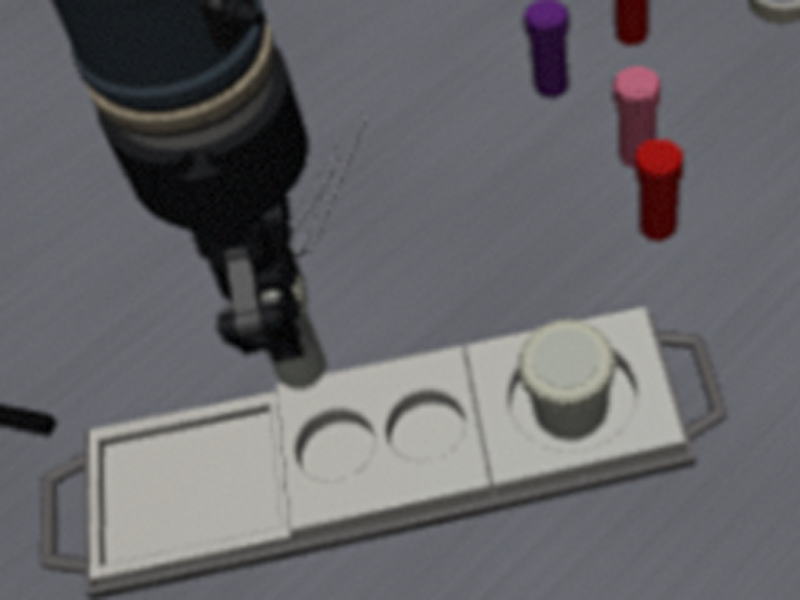

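The tube is held, and its bottom shows at crop (300,372). I'll check that point against the well centre at the lift height.

```bash
python3 - <<'E'
from h import *
s=load('s7'); f=lambda x,y:((x+.5)/3.3333-.5+60,(y+.5)/3.3333-.5+130)
for z in(.1,.11): print(world(s,f(300,372),z))
print(proj(s,[.5034,-.2279,.026]), f(335,446), f(426,428))
print(tri([(s,f(335,446)),(load('top0'),((455.5)/4.615-.5+280,331.5/4.615-.5+125))]))
print(world(s,f(335,446),.026),world(s,f(426,428),.026))
E
```

```text
[[ 0.49545462 -0.22815787  0.1       ]]
[[ 0.5015449  -0.23033528  0.11      ]]
[[160.70329287 262.78275323]] (160.1510065100651, 263.45133951339517) (187.4512795127951, 258.05128551285515)
[ 0.50348099 -0.22875993  0.02472948]
[[ 0.50370286 -0.22954708  0.026     ]] [[ 0.53410325 -0.18623871  0.026     ]]
```

Units first: shifts go in units of 25 mm. So 0.101 m is 4.04, 0.1 m is 4.

>>> advance:
  moves: {"steps":[[0, 0.08, 1.2, 0, 0], [0, 0.08, 2.4, 0, 0], [0, 0.08, 3.2, 0, 0], [0, 0.08, 3.6, 0, 0], [0, 0.08, 3.8, 0, 0], [0, 0.08, 3.92, 0, 0], [0, 0.08, 4, 0, 0], [0, 0.08, 4.04, 0, 0], [0, 0.08, 4.04, 0, 0]]}
  grip_force: 30

```text
t: 13.1
tcp_pos: [0.5044, -0.2293, 0.0463]
tool_rot: [0.883, 0.47, 0.0, 0.001]
force: [0.1, -0.7, -0.9]
finger_gap: 0.334
gripper_force: 29.7
```

```bash
python3 d.py .5034 -.2279 .0458 .978
```

```text
delta [ 0.0006 -0.0016  0.0005] turn -0.0002 dist 0.002 tcp [ 0.5044 -0.2293  0.0463] psi 0.978 tiltz [ 0.001 -0.001 -1.   ] F [ 0.1 -0.7 -0.9] gap 0.334 gf 29.7 t 13.1
```

To row units: 0.001 m is 0.04.

>>> advance:
  moves: {"steps":[[0, 0, 0.04, 0, 0], [0, 0, 0.04, 0, 0]]}
  grip_force: 30

```text
t: 13.3
tcp_pos: [0.5045, -0.2295, 0.0459]
tool_rot: [0.883, 0.47, 0.0, 0.001]
force: [-0.8, -0.2, 5.7]
finger_gap: 0.33
gripper_force: 30.0
```

>>> advance:
  moves: {"steps":[[0, 0, 0, 0, 0.5], [0, 0, 0, 0, 0.5], [0, 0, 0, 0, 0.5], [0, 0, 0, 0, 0.5], [0, 0, -0.4, 0, 0.5], [0, 0, -1.2, 0, 0.5], [0, 0, -2.8, 0, 0.5], [0, 0, -4, 0, 0.6], [0, 0, -4, 0, 0.6]]}

```text
t: 14.2
tcp_pos: [0.5068, -0.2308, 0.1495]
tool_rot: [0.883, 0.47, 0.002, 0.004]
force: [0.6, -0.2, -0.3]
finger_gap: 0.6
gripper_force: 0.0
```

```bash
python3 - <<'E'
from h import *
from d import delta
delta(.4395,.3607,.15,.978)
d=snap('wrist');save(d,'w8');c=cloud(d)
m=(c[...,2]>.07)&(c[...,2]<.095)&(abs(c[...,0]-.503)<.03)&(abs(c[...,1]+.228)<.03)
p=c[m];print(len(p),p.mean(0),cv2.minAreaRect(p[:,:2].astype(np.float32)*1000))
E
```

```text
delta [ 0.453  -0.3862 -0.0045] turn 0.0 dist 0.595 tcp [ 0.5068 -0.2308  0.1495] psi 0.978 tiltz [ 0.008 -0.006 -1.   ] F [ 0.6 -0.2 -0.3] gap 0.6 gf 0.0 t 14.2
1289 [ 0.50442134 -0.228576    0.08259635] ((503.479736328125, -230.02894592285156), (31.002626419067383, 31.192113876342773), 7.332672595977783)
```

Tube 1 stands in the far well: top at 82.6 mm, centre (.5035,-.2300). Next is the second tube.

To row units: 0.453 m is 18.12, -0.386 m is -15.44.

>>> advance:
  moves: {"steps":[[18.12, -15.44, 0, 0, 0.6], [18.12, -15.44, 0, 0, 0.6], [18.12, -15.44, 0, 0, 0.6], [18.12, -15.44, 0, 0, 0.6], [18.12, -15.44, 0, 0, 0.6], [18.12, -15.44, 0, 0, 0.6], [18.12, -15.44, 0, 0, 0.6], [18.12, -15.44, 0, 0, 0.6], [18.12, -15.44, 0, 0, 0.6], [18.12, -15.44, 0, 0, 0.6], [18.12, -15.44, 0, 0, 0.6], [18.12, -15.44, 0, 0, 0.6], [18.12, -15.44, 0, 0, 0.6], [18.12, -15.44, 0, 0, 0.6], [18.12, -15.44, 0, 0, 0.6], [18.12, -15.44, 0, 0, 0.6], [18.12, -15.44, 0, 0, 0.6], [18.12, -15.44, 0, 0, 0.6]]}
  grip_force: 30

```text
t: 16.05
tcp_pos: [0.4375, 0.3613, 0.1448]
tool_rot: [0.883, 0.469, -0.0, 0.0]
force: [-0.3, 0.4, 0.1]
finger_gap: 0.599
gripper_force: 0.0
```

```bash
python3 - <<'E'
from h import *
from d import delta
d=snap('wrist');save(d,'w9');png(d,'w9');c=cloud(d)
m=(c[...,2]>.065)&(c[...,2]<.085)&(abs(c[...,0]-.4395)<.03)&(abs(c[...,1]-.361)<.03)
p=c[m];r=cv2.minAreaRect(p[:,:2].astype(np.float32)*1000);print(len(p),p.mean(0),r)
delta(r[0][0]/1000,r[0][1]/1000,.036,.978)
E
```

```text
1234 [0.44045823 0.36351413 0.07489375] ((439.8751525878906, 362.3779296875), (31.12959861755371, 31.34759521484375), 17.936119079589844)
delta [0.0021 0.0015 0.1088] turn -0.0017 dist 0.109 tcp [0.4375 0.3615 0.1448] psi 0.976 tiltz [-0. -0. -1.] F [ 0.9 -0.   0.9] gap 0.6 gf 0.0 t 16.1
```

View pics/w9.png

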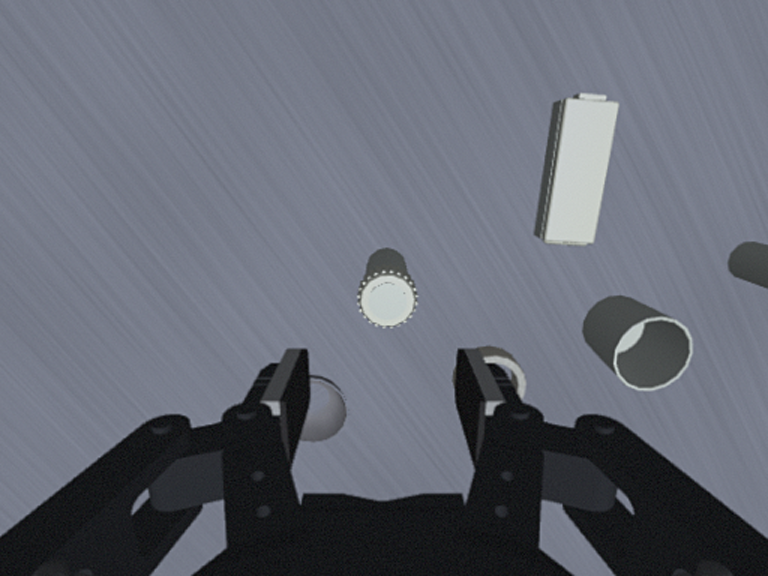

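The tube's cap is at (388,298), free on all sides, and the shut mailer is at (582,170) with its latch tab at the far end. Grasping the tube.

To row units: 0.108 m is 4.32, 0.098 m is 3.92.

>>> advance:
  moves: {"steps":[[0.04, 0.04, 1.2, 0, 0.6], [0.08, 0.06, 2.8, 0, 0.6], [0.08, 0.06, 3.92, 0, 0.6], [0.08, 0.06, 4.32, 0, 0.6], [0.08, 0.06, 4.32, 0, 0.6], [0.08, 0.06, 4.32, 0, 0], [0.08, 0.06, 4.32, 0, 0], [0.08, 0.06, 4.32, 0, 0], [0.08, 0.06, 4.32, 0, 0], [0.08, 0.06, 4.32, 0, 0]]}
  grip_force: 30

```text
t: 17.1
tcp_pos: [0.4405, 0.3637, 0.0381]
tool_rot: [0.883, 0.47, 0.002, -0.0]
force: [-0.4, 0.1, 6.9]
finger_gap: 0.327
gripper_force: 30.0
```

```bash
python3 d.py .533 -.1845 .15 .978
```

```text
delta [-0.4027  0.3832 -0.1124] turn -0.0001 dist 0.567 tcp [0.4405 0.3637 0.0381] psi 0.978 tiltz [ 0.003  0.001 -1.   ] F [-0.4  0.1  6.9] gap 0.327 gf 30.0 t 17.1
```

To row units: -0.403 m is -16.12, -0.4 m is -16.

>>> advance:
  moves: {"steps":[[0, 0, -0.8, 0, 0], [0, 0, -2.4, 0, 0], [0, 0, -4, 0, 0], [-0.6, 0.56, -4.52, 0, 0], [-1.6, 1.52, -4.52, 0, 0], [-2.8, 2.68, -4.52, 0, 0], [-4, 3.8, -4.52, 0, 0], [-5.2, 4.96, -4.52, 0, 0], [-6.4, 6.08, -4.52, 0, 0], [-7.6, 7.24, -4.52, 0, 0], [-8.8, 8.36, -4.52, 0, 0], [-10, 9.52, -4.52, 0, 0], [-11.2, 10.64, -4.52, 0, 0], [-12.4, 11.8, -4.52, 0, 0], [-13.6, 12.92, -4.52, 0, 0], [-14.8, 14.08, -4.52, 0, 0], [-15.6, 14.84, -4.52, 0, 0], [-16, 15.2, -4.52, 0, 0], [-16.12, 15.32, -4.52, 0, 0], [-16.12, 15.32, -4.52, 0, 0]]}
  grip_force: 30

```text
t: 19.1
tcp_pos: [0.5314, -0.1843, 0.1495]
tool_rot: [0.883, 0.47, -0.0, -0.001]
force: [-0.2, 0.5, -0.8]
finger_gap: 0.328
gripper_force: 29.7
```

>>> advance:
  moves: {"steps":[[0, 0, 0, 0, 0], [0, 0, 0, 0, 0]]}

```text
t: 19.3
tcp_pos: [0.5315, -0.1834, 0.1497]
tool_rot: [0.882, 0.47, -0.0, -0.001]
force: [-0.7, 0.7, -1.2]
finger_gap: 0.335
gripper_force: 29.7
```

```bash
python3 d.py .533 -.1845 .0465 .978
```

```text
delta [-1.000e-04  2.000e-03  1.032e-01] turn 0.0016 dist 0.103 tcp [ 0.5315 -0.1834  0.1497] psi 0.98 tiltz [-0.001  0.001 -1.   ] F [-0.7  0.7 -1.2] gap 0.335 gf 29.7 t 19.3
```

>>> advance:
  moves: {"steps":[[0, 0.04, 1.2, 0, 0], [0, 0.04, 2.4, 0, 0], [0, 0.04, 3.32, 0, 0], [0, 0.04, 3.72, 0, 0], [0, 0.04, 3.92, 0, 0], [0, 0.04, 4.04, 0, 0], [0, 0.04, 4.12, 0, 0], [0, 0.04, 4.18, 0, 0], [0, 0.04, 4.2, 0, 0]]}
  grip_force: 30

```text
t: 20.2
tcp_pos: [0.5334, -0.1861, 0.0461]
tool_rot: [0.883, 0.47, 0.001, 0.001]
force: [-1.3, 0.0, 8.3]
finger_gap: 0.329
gripper_force: 30.2
```

```bash
python3 d.py .533 -.1845 .0465 .978
```

```text
delta [ 0.001  -0.0012 -0.0004] turn -0.0002 dist 0.002 tcp [ 0.5334 -0.1861  0.0461] psi 0.978 tiltz [ 0.002 -0.001 -1.   ] F [-1.3  0.   8.3] gap 0.329 gf 30.2 t 20.2
```

The floor is reached (8 N). Release, rise and check, then work out the move to the mailer.

>>> advance:
  moves: {"steps":[[0, 0, 0, 0, 0.5], [0, 0, 0, 0, 0.5], [0, 0, 0, 0, 0.5], [0, 0, 0, 0, 0.5], [0, 0, -0.4, 0, 0.5], [0, 0, -1.2, 0, 0.5], [0, 0, -2.8, 0, 0.5], [0, 0, -4, 0, 0.6], [0, 0, -4, 0, 0.6], [0, 0, -4, 0, 0.6]]}

```text
t: 21.2
tcp_pos: [0.533, -0.1858, 0.1458]
tool_rot: [0.883, 0.47, 0.001, 0.001]
force: [-0.9, 1.3, 0.2]
finger_gap: 0.599
gripper_force: 0.0
```

```bash
python3 - <<'E'
from h import *
from d import delta
delta(.55,.318,.13,.934)
d=snap('wrist');save(d,'w10');c=cloud(d)
for x,y in[(.533,-.185),(.503,-.229),(.5807,-.1127)]:
  m=(c[...,2]>.06)&(c[...,2]<.095)&(abs(c[...,0]-x)<.022)&(abs(c[...,1]-y)<.022)
  p=c[m]
  if len(p): print(len(p),p.mean(0),cv2.minAreaRect(p[:,:2].astype(np.float32)*1000))
w=load('w9');c=cloud(w)
m=(c[...,2]>.018)&(c[...,2]<.028)&(abs(c[...,0]-.571)<.07)&(abs(c[...,1]-.347)<.07)
p=c[m];print(len(p),p.mean(0),cv2.minAreaRect(p[:,:2].astype(np.float32)*1000))
E
```

```text
delta [ 0.4273 -0.2674  0.0153] turn 0.0439 dist 0.504 tcp [ 0.533  -0.1858  0.1458] psi 0.978 tiltz [ 0.002 -0.001 -1.   ] F [-0.9  1.3  0.2] gap 0.599 gf 0.0 t 21.2
1367 [ 0.53353411 -0.18549944  0.08212964] ((532.2618408203125, -187.4357147216797), (31.797422409057617, 31.21758460998535), 40.87416076660156)
1308 [ 0.50542327 -0.22711494  0.08085862] ((503.2770080566406, -230.05494689941406), (31.97077751159668, 31.452295303344727), 54.43293762207031)
3581 [ 0.58090838 -0.11244764  0.0668564 ] ((580.6813354492188, -112.68595123291016), (43.9555778503418, 43.974273681640625), 89.95146179199219)
3504 [0.57177634 0.3511595  0.02206574] ((571.56884765625, 349.5146179199219), (88.89700317382812, 33.028350830078125), 52.37852096557617)
```

Both tubes and the pot stand in their wells (tops at 82 and 66.8 mm). The mailer's centre is about (.5705,.3475), its axis at 52.4° (.914 rad). Moving above it.

```bash
python3 d.py .5705 .3475 .1 .914
```

```text
delta [ 0.4633 -0.266   0.0448] turn 0.0638 dist 0.536 tcp [ 0.5322 -0.1853  0.1447] psi 0.978 tiltz [-0.001  0.    -1.   ] F [-0.6 -0.2 -1.5] gap 0.601 gf 0.0 t 21.25
```

To row units: 0.463 m is 18.52, -0.266 m is -10.64.

>>> advance:
  moves: {"steps":[[18.52, -10.64, 0, 0.064, 0.5], [18.52, -10.64, 0, 0.064, 0.5], [18.52, -10.64, 0, 0.064, 0.5], [18.52, -10.64, 0, 0.064, 0.5], [18.52, -10.64, 0, 0.064, 0.5], [18.52, -10.64, 0, 0.064, 0.5], [18.52, -10.64, 0, 0.064, 0.5], [18.52, -10.64, 0, 0.064, 0.5], [18.52, -10.64, 0, 0.064, 0.5], [18.52, -10.64, 0, 0.064, 0.5], [18.52, -10.64, 0, 0.064, 0.5], [18.52, -10.64, 0, 0.064, 0.5], [18.52, -10.64, 0, 0.064, 0.5], [18.52, -10.64, 0, 0.064, 0.5], [18.52, -10.64, 1.8, 0.064, 0.5], [18.52, -10.64, 1.8, 0.064, 0.5], [18.52, -10.64, 1.8, 0.064, 0.5], [18.52, -10.64, 1.8, 0.064, 0.5]]}
  grip_force: 30

```text
t: 23.05
tcp_pos: [0.572, 0.3464, 0.1012]
tool_rot: [0.898, 0.441, 0.001, 0.0]
force: [-0.1, -0.4, 0.4]
finger_gap: 0.5
gripper_force: 0.0
```

```bash
python3 - <<'E'
from h import *
from d import delta
d=snap('wrist');save(d,'w11');png(d,'w11');c=cloud(d)
m=(c[...,2]>.018)&(c[...,2]<.028)&(abs(c[...,0]-.571)<.06)&(abs(c[...,1]-.347)<.06)
p=c[m];r=cv2.minAreaRect(p[:,:2].astype(np.float32)*1000);print(len(p),p.mean(0),r)
delta(.5705,.3475,-.009,.914)
E
```

```text
3966 [0.57342398 0.3515595  0.02230769] ((572.3941040039062, 350.14031982421875), (86.68335723876953, 32.06135177612305), 52.58576965332031)
delta [-0.0008 -0.002   0.1107] turn -0.0011 dist 0.111 tcp [0.5722 0.3468 0.1017] psi 0.913 tiltz [ 0.003  0.001 -1.   ] F [-0.2  1.  -0.1] gap 0.501 gf 0.0 t 23.1
```

View pics/w11.png

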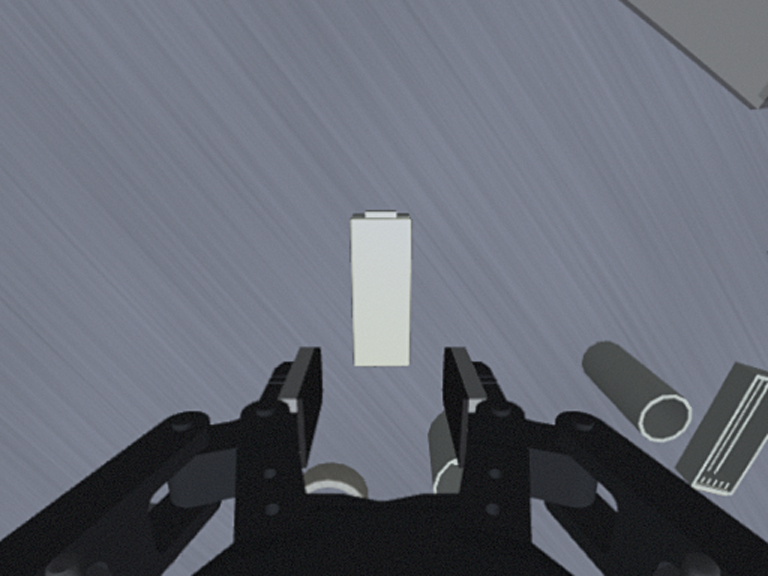

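The mailer is centred and aligned between the jaws, from (382,215) to (382,365). Descending with a force check before closing.

>>> advance:
  moves: {"steps":[[0.04, -0.04, 1.2, 0, 0.5], [0.04, -0.04, 2.4, 0, 0.5], [0.04, -0.04, 3.4, 0, 0.5], [0.04, -0.04, 3.92, 0, 0.5], [0.04, -0.04, 4.16, 0, 0.5], [0.04, -0.04, 4.28, 0, 0.5], [0.04, -0.04, 4.28, 0, 0.5]]}

```text
t: 23.8
tcp_pos: [0.5718, 0.3488, -0.0058]
tool_rot: [0.897, 0.441, 0.001, 0.0]
force: [0.1, -0.1, -0.3]
finger_gap: 0.501
gripper_force: 0.0
```

```bash
python3 d.py .5715 .349 -.009 .914
```

```text
delta [-0.     -0.0003  0.0032] turn -0.0002 dist 0.003 tcp [ 0.5718  0.3488 -0.0058] psi 0.914 tiltz [ 0.002  0.001 -1.   ] F [ 0.1 -0.1 -0.3] gap 0.501 gf 0.0 t 23.8
```

To row units: 0.002 m is 0.08.

>>> advance:
  moves: {"steps":[[0, 0, 0.08, 0, 0.5], [0, 0, 0.08, 0, 0], [0, 0, 0.08, 0, 0], [0, 0, 0.08, 0, 0], [0, 0, 0.08, 0, 0], [0, 0, 0.08, 0, 0]]}
  grip_force: 35

```text
t: 24.4
tcp_pos: [0.5728, 0.3498, -0.005]
tool_rot: [0.897, 0.441, 0.003, -0.0]
force: [-1.7, -0.7, 12.6]
finger_gap: 0.369
gripper_force: 40.6
```

```bash
python3 d.py .4556 -.2988 .11 .978;python3 - <<'E'
from h import *
d=snap('wrist');save(d,'w12');png(d,'w12')
E
```

```text
delta [-0.5845  0.3037 -0.1175] turn -0.0643 dist 0.669 tcp [ 0.5728  0.3498 -0.005 ] psi 0.914 tiltz [ 0.005  0.003 -1.   ] F [-1.7 -0.7 12.6] gap 0.369 gf 40.6 t 24.4
```

View pics/w12.png

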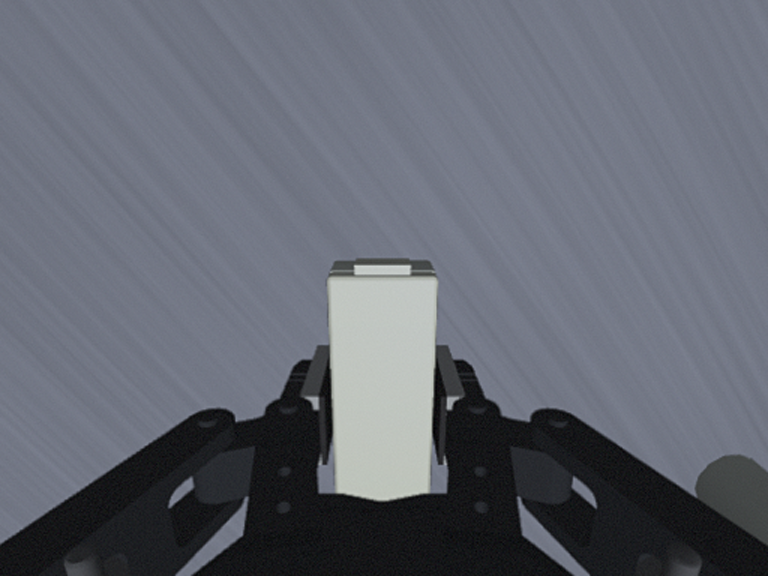

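Distance .66 m: 18 rows. First call lifts, then second carries.

The mailer is held across its width (31 mm, 40 N). Lift and carry.

To row units: -0.118 m is -4.72, -0.11 m is -4.4.

>>> advance:
  moves: {"steps":[[0, 0, -0.4, 0, 0], [0, 0, -1.2, 0, 0], [0, 0, -2.4, 0, 0], [0, 0, -3.6, 0, 0], [0, 0, -4.4, 0, 0], [0, 0, -4.72, 0, 0], [0, 0, -4.72, 0, 0]]}
  grip_force: 35

```text
t: 25.15
tcp_pos: [0.5716, 0.3487, 0.1105]
tool_rot: [0.897, 0.441, 0.002, 0.0]
force: [-0.6, 0.1, -0.6]
finger_gap: 0.368
gripper_force: 34.8
```

```bash
python3 d.py .4556 -.2988 .11 .978
```

```text
delta [-0.5836  0.3036 -0.0007] turn -0.0642 dist 0.658 tcp [0.5716 0.3487 0.1105] psi 0.914 tiltz [ 0.003  0.001 -1.   ] F [-0.6  0.1 -0.6] gap 0.368 gf 34.8 t 25.15
```

To row units: -0.57 m is -22.8, -0.584 m is -23.36.

>>> advance:
  moves: {"steps":[[-0.6, 0.32, 0, 0, 0], [-1.8, 0.92, 0, -0.004, 0], [-3.2, 1.68, 0, -0.008, 0], [-4.8, 2.48, 0, -0.012, 0], [-6.4, 3.32, 0, -0.016, 0], [-8, 4.16, 0, -0.02, 0], [-9.6, 5, 0, -0.024, 0], [-11.2, 5.84, 0, -0.028, 0], [-12.8, 6.64, 0, -0.032, 0], [-14.4, 7.48, 0, -0.036, 0], [-16, 8.32, 0, -0.04, 0], [-17.6, 9.16, 0, -0.044, 0], [-19.2, 10, 0, -0.048, 0], [-20.8, 10.8, 0, -0.052, 0], [-22, 11.44, 0, -0.058, 0], [-22.8, 11.84, 0, -0.062, 0], [-23.2, 12.08, 0, -0.064, 0], [-23.36, 12.16, 0, -0.064, 0], [-23.36, 12.16, 0, -0.064, 0], [-23.36, 12.16, 0, -0.064, 0]]}
  grip_force: 35

```text
t: 27.15
tcp_pos: [0.4546, -0.2981, 0.1084]
tool_rot: [0.883, 0.47, -0.0, -0.001]
force: [1.0, -0.4, -0.8]
finger_gap: 0.36
gripper_force: 34.8
```

```bash
python3 - <<'E'
from h import *
from d import delta
delta(.4556,-.2988,.004,.978)
d=snap('scene');save(d,'s13');png(d,'s13',(60,150,300,330))
E
```

```text
delta [-1.000e-04  1.400e-03  1.044e-01] turn 0.0009 dist 0.104 tcp [ 0.4546 -0.2981  0.1084] psi 0.979 tiltz [-0.001  0.001 -1.   ] F [ 1.  -0.4 -0.8] gap 0.36 gf 34.8 t 27.15
```

View pics/s13.png

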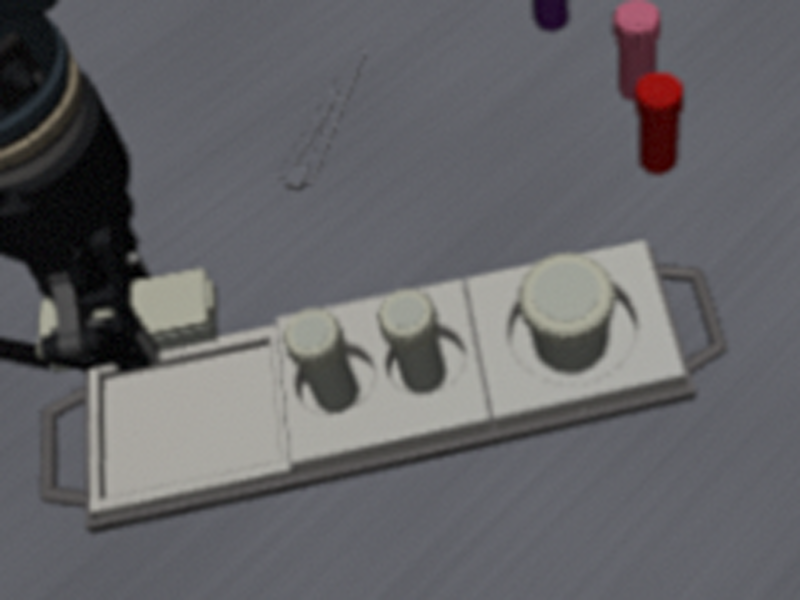

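The mailer hangs level and parallel to the recess, and the three others stand in their wells. Lowering gently.

To row units: 0.1 m is 4, 0.1035 m is 4.14.

>>> advance:
  moves: {"steps":[[0, 0.02, 1.2, 0, 0], [0, 0.02, 2.4, 0, 0], [0, 0.02, 3.2, 0, 0], [0, 0.02, 3.6, 0, 0], [0, 0.02, 3.84, 0, 0], [0, 0.02, 4, 0, 0], [0, 0.02, 4.08, 0, 0], [0, 0.02, 4.14, 0, 0], [0, 0.02, 4.14, 0, 0]]}
  grip_force: 35

```text
t: 28.1
tcp_pos: [0.4554, -0.3003, 0.0057]
tool_rot: [0.883, 0.47, 0.0, 0.0]
force: [-0.3, 0.5, -0.5]
finger_gap: 0.364
gripper_force: 34.9
```

```bash
python3 d.py .4556 -.2988 .003 .978
```

```text
delta [ 0.0013 -0.0006  0.0027] turn -0.0002 dist 0.003 tcp [ 0.4554 -0.3003  0.0057] psi 0.978 tiltz [ 0.001 -0.001 -1.   ] F [-0.3  0.5 -0.5] gap 0.364 gf 34.9 t 28.1
```

To row units: 0.0025 m is 0.1, 0.002 m is 0.08.

>>> advance:
  moves: {"steps":[[0.04, 0, 0.04, 0, 0], [0.04, 0, 0.06, 0, 0], [0.04, 0, 0.08, 0, 0], [0.04, 0, 0.1, 0, 0]]}
  grip_force: 35

```text
t: 28.5
tcp_pos: [0.4557, -0.2993, 0.003]
tool_rot: [0.883, 0.47, 0.0, 0.0]
force: [-0.4, 1.1, 5.3]
finger_gap: 0.369
gripper_force: 36.6
```

>>> advance:
  moves: {"steps":[[0, 0, 0.02, 0, 0], [0, 0, 0.04, 0, 0]]}

```text
t: 28.7
tcp_pos: [0.4557, -0.2993, 0.003]
tool_rot: [0.883, 0.47, 0.0, 0.0]
force: [-1.8, 1.9, 14.6]
finger_gap: 0.365
gripper_force: 40.1
```

Seated (force rising at a fixed height). Open just a little, rise straight up and move back.

To row units: -0.15 m is -6, -0.11 m is -4.4.

>>> advance:
  moves: {"steps":[[0, 0, 0, 0, 0.48], [0, 0, 0, 0, 0.48], [0, 0, 0, 0, 0.48], [0, 0, 0, 0, 0.48], [0, 0, -0.4, 0, 0.48], [0, 0, -1.2, 0, 0.48], [0, 0, -2.8, 0, 0.48], [0, 0, -4.4, 0, 0.48], [0, 0, -6, 0, 0.48], [0, 0, -6, 0, 0.48], [0, 0, -6, 0, 0.48]]}

```text
t: 29.8
tcp_pos: [0.456, -0.2994, 0.153]
tool_rot: [0.883, 0.47, 0.0, 0.001]
force: [-0.8, -0.7, -0.5]
finger_gap: 0.483
gripper_force: 0.0
```

```bash
python3 - <<'E'
from h import *
d=snap('wrist');save(d,'w14');c=cloud(d)
w=snap('scene');save(w,'s14');cs=cloud(w)
for n,x,y,z0,z1,h in[('mail',.4556,-.2988,.022,.045,.055),('t2',.533,-.185,.06,.1,.022),('t1',.503,-.229,.06,.1,.022),('pot',.581,-.1127,.06,.08,.035)]:
  for q in(c,cs):
    m=(q[...,2]>z0)&(q[...,2]<z1)&(abs(q[...,0]-x)<h)&(abs(q[...,1]-y)<h); p=q[m]
    if len(p)>20:
      A=np.c_[p[:,:2],np.ones(len(p))];print(n,len(p),p.mean(0).round(4),cv2.minAreaRect(p[:,:2].astype(np.float32)*1000),np.median(p[:,2]).round(4))
png(w,'s14')
E
```

```text
mail 3344 [ 0.4609 -0.2915  0.0297] ((463.6717529296875, -288.27276611328125), (119.2059097290039, 42.489990234375), 47.87970733642578) 0.0302
mail 854 [ 0.46   -0.2956  0.0293] ((463.6729431152344, -287.8757629394531), (121.08385467529297, 44.9255256652832), 47.82630920410156) 0.0298
t2 1510 [ 0.5294 -0.1919  0.0823] ((529.2457885742188, -192.039794921875), (21.413768768310547, 31.699567794799805), 55.44215393066406) 0.0835
t2 281 [ 0.5356 -0.1907  0.08  ] ((532.1590576171875, -189.0798797607422), (32.12958526611328, 31.147239685058594), 13.82398796081543) 0.0825
t1 1501 [ 0.5034 -0.2303  0.0835] ((503.2193298339844, -230.34576416015625), (30.767541885375977, 30.579469680786133), 67.55074310302734) 0.0837
t1 277 [ 0.5061 -0.2324  0.0804] ((502.2403259277344, -231.12571716308594), (30.523168563842773, 30.213172912597656), 4.941300868988037) 0.0831
pot 585 [ 0.5812 -0.1162  0.0662] ((579.8119506835938, -115.30580139160156), (53.410362243652344, 54.299259185791016), 32.71458435058594) 0.0663
```

View pics/s14.png

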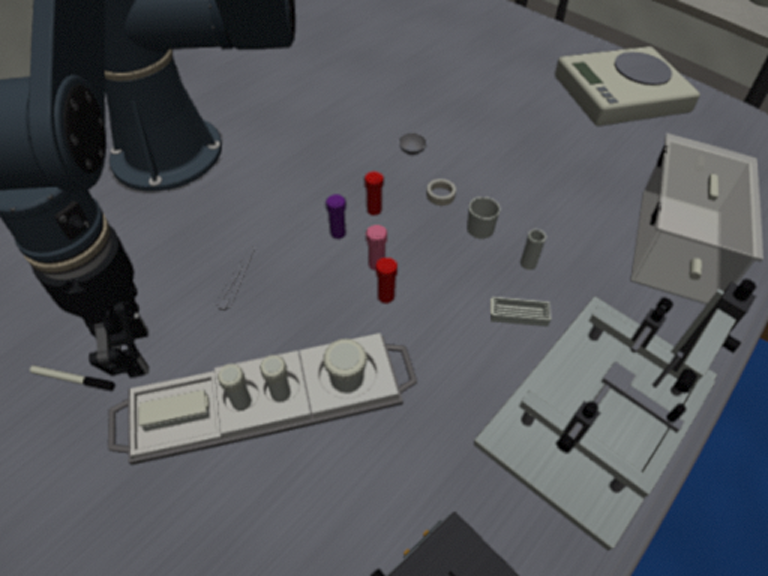

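The final scene shows the mailer flat in the recess at (173,408), with its top at 30 mm. The tubes are in their wells at (235,388) and (275,378), and the pot at (346,365). The open pot, tube and mailer stand where they were, and the gripper is clear.

```bash
python3 -c "
from station import job
print(job.sign_off())"
```

```text
the job is handed in; nothing more can be done
None
```

The pot, both tubes and the mailer are all upright on the floors of their carrier places, the open containers are where they started, and the job was handed in at about 30 s on the robot's clock (no verdict came back).

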